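# Park the rolling pin on the sloping drying rack behind its pop-up stop

## Robot

A 6-joint arm with a two-finger parallel gripper is mounted at the origin on a cart in front of the work surface, level with it; the furniture and walls round the work are solid. World frame = base frame: x ahead of the robot, y to its left, z up, the work surface at z = 0. Lengths are in m, angles in rad, forces in N, time in s.
With the tool pointing down it reaches from about 0.35 to 1 m from the base axis. Payload 7.1 kg.
Tool frame: the origin (TCP) lies between the finger pads; the fingertips stand 22 mm ahead of it and the grasp point (between the pads) lies 3 mm ahead of it; z points along the fingers, y is the line along which they close (so a half turn about z gives the same grasp; the last joint's range is limited). The gripper opens to 85 mm and grips with 20 to 120 N. Pads are 22 mm wide; open, the fingers measure 114 mm over their backs; the gripper's body (76 mm by 85 mm) begins 54 mm behind the grasp point. The pads swing forward as they close: fully open they stand 13 mm farther back than shut.
Start: joints at [1.216, 0.423, 1.63, -0, 1.089, -0.019], TCP at [0.206, 0.59, 0.253] pointing down, gripper open.
Joint ranges: [-3, 3], [-0.9, 2.11], [0.09, 2.58], [-1.31, 4.45], [0.11, 2.69], [-2.54, 2.54]. Speed limits (rad/s): [2.39, 2.39, 3.01, 3.14, 3.14, 3.14].

## Interface

Orientations are given as a rotation vector (axis times angle).
In Python, from rig import manip gives the robot as it stands. The module is installed in compiled form; this text tells all that it offers. Calls block until the motion is done:
- manip.move_to(position, orientation): joint-space move of the TCP to a pose.
- manip.servo_line(position, orientation=None, rate=0.15): straight line of the TCP; orientation=None keeps the orientation; rate is the mean speed in m/s.
- manip.set_joints(angles): joint-space move.
- manip.command_gripper(opening, f_grip=None): finger opening in m; f_grip is the grip in N (None keeps the last); returns when the fingers have stopped.
- manip.hold(seconds).
- manip.solve_ik(position, orientation): joint angles nearest the present ones, or None.
- manip.camera(name): name is "side" or "top" or "wrist"; returns a dict with "image" (384x512x3 uint8, red, green, blue), "fx", "fy", "cx", "cy" (pixels), "k1" (the pictures are not rectified: a ray, as slopes to the right and down, at radius r is drawn at 1 + k1 r^2 times it, then the intrinsics apply), "cam_to_world" (4x4, takes a point from camera to world coordinates); the wrist camera has in their place "mount" (4x4, takes a point from camera to tool coordinates, whose origin is the TCP and whose axes are the flange's). Camera axes: x right, y down, z forward; pixel columns grow to the right and rows downward; lengths in m; the calibration is good to about 2 mm. A picture is of the moment at which its call begins: read the wrist's pose just before it. There is no depth.
A pose or a line that the arm cannot do raises manip.IKError and nothing moves.
- manip.sign_off(): hands the job in; it is judged then, once.
Readings, each from a call of its own:
- manip.get_time(): time.
- manip.get_joint_positions(): joint angles.
- manip.get_joint_vel(): joint speeds.
- manip.get_tau(): joint torques, N m.
- manip.get_position(): TCP position.
- manip.get_ee_rot(): TCP orientation.
- manip.get_contact_force(): force on the tool from outside, world axes, zero at the start.
- manip.get_torque(): the same for the moment, N m.
- manip.get_width(): finger opening in m.
- manip.get_grip_force(): force on a finger pad.
Only numpy, scipy, OpenCV 4.12 (cv2) and the standard library are available. Lean on these libraries where they do the work, as an engineer would, in place of code of your own. Each camera call takes 0.05 s, during which the arm holds its last target. There are 200 camera calls.

## Task

Put the rolling pin away on the sloping lower deck of the wire drying rack. The deck's stop is down and the pin would roll straight off, so first swing the rack's hand lever all the way over to raise the two stop fingers, then lay the pin gently across the deck, between the side rails and under the upper deck, so that it rests level against the raised fingers when you let go. Leave the other things on the table where they are.

Things in the scene. Friction and masses are not known exactly. Their poses are not given: they have to be found in the camera images.
- pin: Plain wooden rolling pin, loose, about 0.25 kg: barrel 50 mm in diameter, 116 mm long; at each end a handle 24 mm thick, 38 mm long (192 mm in all). Origin at its middle, on the axis; x runs along the pin (both ends alike), y and z turn as it rolls. It starts lying on the table left or right of the rack (the bench scraper lies on the other side), pointing roughly away from the robot.
- rack: Two-tier stainless wire drying rack, fixed, about 225 mm deep, 255 mm wide. Origin on the table under its middle; x points to its back, y to its left, z up. The lower deck slopes down to the right (-y): a pin laid across it, along x, rolls to the right and off the open end unless the stop is up. Two paper cups stand fixed on the upper deck, their tops 301 mm high.
- lower_deck (a point): Middle of the lower deck, on top of its four rods, at (0, 0, 86) mm of the rack; the rods fall towards -y at 10 degrees and end at y = -125 mm, 64 mm high. Side rails along the front and back of the deck, inner faces at x = -74 and +74 mm, stand 8 mm above the rods; they pass under the pin's handles, and its barrel must lie between them.
- upper_deck_front (a point): Middle of the front edge of the flat upper deck, underside, at (-47, 0, 261) mm of the rack; the deck is 30 mm high with its rim and covers x = -47 to +132, y = -123 to +123 mm, on two posts at x = 125, y = +-112. It hangs over the middle of the lower deck, so a hand that holds the pin there must lean back towards the robot by 30 to 45 degrees.
- stop (a joint): Pop-up stop, rad. 0: its two fingers lie below the rods; 1.45: end of travel, fingers up, 40 mm above the rods at the low end; the pin pushes them onto this end stop. One shaft along the rack's x carries the fingers (10 mm thick, at x = -35 and +35 mm) and the hand lever at the front. Friction holds it where it is left; 2 N on the lever moves it. It starts at 0 to 0.2.
- stop_grip (a point): Middle of the hand lever's black grip (round bar, 17 mm thick, 50 mm long, pointing away from the shaft), 67 mm from the shaft's axis; moves with the lever. It stands 54 mm in front of the rack's front rail. At stop = 0 the lever points up and left, 57 degrees above the rack's +y; as stop grows it swings up and over to the right, ending at 140 degrees from +y.
- stop_shaft (a point): Point on the axis of the stop's shaft in the plane of the lever, fixed on the rack at (-134, -105, 42) mm of its frame; the axis is the rack's x.
- berth (a point): Where the middle of the pin comes to rest against the raised fingers, fixed on the rack at (0, -75, 98) mm of its frame; the pin then lies along the rack's x.
- dough_scraper: Bench scraper, steel blade with a round wooden grip, 115 x 157 x 29 mm, loose; bystander. Origin at the middle of its underside.
- flour_shaker: Steel flour shaker, 67 mm in diameter, 110 mm high, standing loose behind the work on the right; bystander. Origin at the middle of its underside.
- tin: Blue cylindrical tin, 68 mm in diameter, 87 mm high, standing loose far on the right; bystander. Origin at the middle of its underside.
- notepad: Red notepad, 150 x 103 x 12 mm, lying loose at the front edge of the table; bystander. Origin at the middle of its underside.
- masking_tape: Roll of masking tape, 96 mm in diameter, 25 mm high, lying loose at the right front; bystander. Origin at the middle of its underside.

How it is judged:
On the way:
1. the stop is raised to the end of its travel while the pin is not on the rack (value of joint stop above 1.3 rad and contact force between pin and rack below 0.05 N), for 0.2 s.
At the end, for the whole second after the job is handed in: The stop is up (joint over 1.3 rad) and the pin lies at rest on the lower deck against both fingers: its middle within 10 mm of the berth across the rack, 8 mm in height and 22 mm along the pin, its axis within 7 degrees of the rack's x (value of joint stop above 1.3 rad and x of pin in the frame of rack between -0.022 and 0.022 m and y of pin in the frame of rack between -0.085 and -0.065 m and z of pin in the frame of rack between 0.09 and 0.106 m and angle between the x axis of pin and the x axis of rack, either way round below 0.12 rad and linear speed of pin below 0.02 m/s); the robot touches nothing.
It fails at once if the pin strikes or is pressed on the rack with more than 40 N (contact force between pin and rack above 40 N).
It fails at once if a bystander is moved by more than 40 mm (distance of any of dough_scraper, flour_shaker, tin, notepad, masking_tape from where it was at the start of the episode above 0.04 m).
It also fails if it takes over 69 s, if anything falls off the work surface, if the arm or the gripper's body presses on something with over 40 N, if the wrist force passes 120 N, or if a joint passes its speed limit or range.

## Working session

There is one attempt and no reset: what is moved stays moved. The work goes in short steps, each a Python script; the robot and the scene stay as the last script left them, time stands still between calls to the robot, and variables do not carry over. Pictures are saved under pics/ and viewed, at most 10 in all, crops included, and the job is handed in when it is done.

```bash
mkdir -p pics; ls
cat > h.py <<'E'
import numpy as np, cv2
from rig import manip
from scipy.spatial.transform import Rotation as R
def save(im,n): cv2.imwrite(f'pics/{n}.png',im[:,:,::-1])
def T(c,pose=None):
    if 'cam_to_world' in c: return np.array(c['cam_to_world'])
    p,r=pose; M=np.eye(4); M[:3,:3]=R.from_rotvec(r).as_matrix(); M[:3,3]=p
    return M@np.array(c['mount'])
def ray(c,u,v,M):
    x=np.array([(u-c['cx'])/c['fx'],(v-c['cy'])/c['fy']]); s=x.copy()
    for _ in range(20): s=x/(1+c['k1']*(s@s))
    d=M[:3,:3]@np.array([s[0],s[1],1.]); return M[:3,3],d/np.linalg.norm(d)
def onplane(c,u,v,M,z):
    o,d=ray(c,u,v,M); return o+d*(z-o[2])/d[2]
def tri(rays):
    A=np.zeros((3,3)); b=np.zeros(3)
    for o,d in rays:
        P=np.eye(3)-np.outer(d,d); A+=P; b+=P@o
    p=np.linalg.solve(A,b)
    return p,[np.linalg.norm((np.eye(3)-np.outer(d,d))@(p-o)) for o,d in rays]
def proj(c,P,M):
    q=np.linalg.inv(M)@np.append(P,1); s=q[:2]/q[2]; s=s*(1+c['k1']*(s@s))
    return np.array([c['cx']+c['fx']*s[0],c['cy']+c['fy']*s[1]])
E
python3 - <<'E'
from h import *
import pickle
d={}
for n in ['side','top','wrist']:
    pose=(manip.get_position(),manip.get_ee_rot())
    c=manip.camera(n); d[n]=(c,T(c,pose)); print(n,c['fx'],c['k1'],d[n][1].round(3).tolist())
pickle.dump(d,open('d0.pkl','wb'))
for n in ['side','top']: save(cv2.resize(d[n][0]['image'],(800,600),interpolation=cv2.INTER_CUBIC),n+'0')
print(manip.get_time(),manip.get_ee_rot(),manip.get_width())
E
```

```text
pics
side 368.783925482678 0.0187298214079435 [[0.992, -0.069, 0.103, 0.359], [-0.123, -0.638, 0.76, -1.164], [0.013, -0.767, -0.642, 1.11], [0.0, 0.0, 0.0, 1.0]]
top 438.3599189654177 -0.15263193545483023 [[-0.014, -0.986, 0.166, 0.23], [-1.0, 0.014, -0.005, -0.062], [0.003, -0.166, -0.986, 1.88], [0.0, 0.0, 0.0, 1.0]]
wrist 289.63080789577435 -0.04914304551458764 [[0.33, 0.901, 0.282, 0.134], [0.944, -0.315, -0.1, 0.615], [-0.001, 0.299, -0.954, 0.371], [0.0, 0.0, 0.0, 1.0]]
0.15 [-5.24945519e-01 -3.09717757e+00  1.94653840e-03] 0.08522419534874875
```

View pics/side0.png

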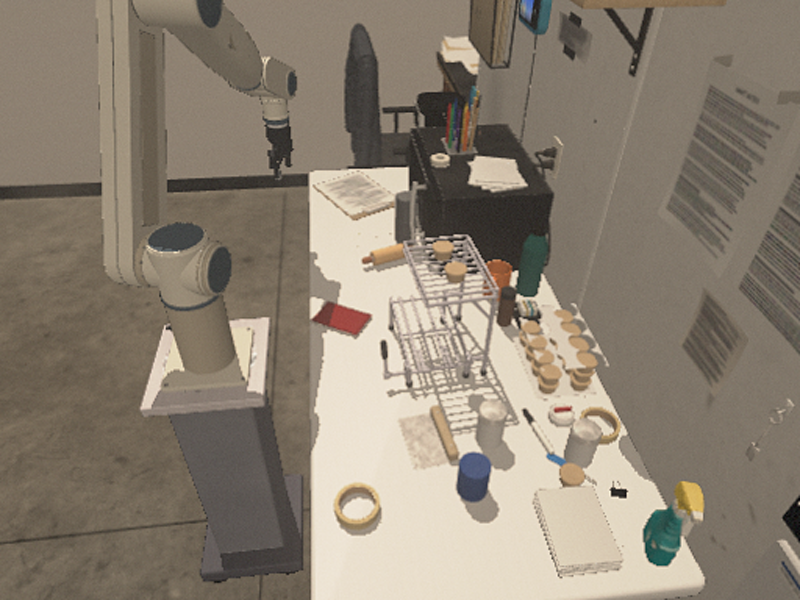

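View pics/top0.png

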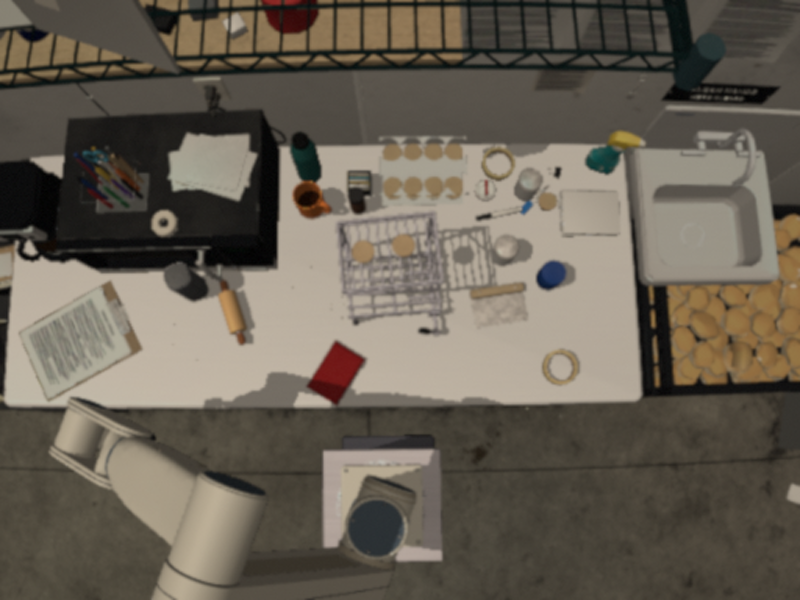

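Side picture: the pin lies on the far side (+y) of the rack at about (385,255) of the 800-wide picture, and the lever grip is at (385,350). Top picture: pin at (231,312), rack about (390,265), lever grip at (427,330). Next I'll measure the pin with a colour mask and view enlarged crops of the rack.

Run:
```python
from h import *
import pickle
d=pickle.load(open('d0.pkl','rb'))
# pin mask
win={'top':(135,170,165,225),'side':(228,150,262,175)}
for n in win:
    c,M=d[n]; im=c['image']; hsv=cv2.cvtColor(im,cv2.COLOR_RGB2HSV)
    x0,y0,x1,y1=win[n]
    m=cv2.inRange(hsv,(3,85,60),(25,255,255)); k=np.zeros_like(m); k[y0:y1,x0:x1]=m[y0:y1,x0:x1]
    cs,_=cv2.findContours(k,cv2.RETR_EXTERNAL,cv2.CHAIN_APPROX_NONE); cs=max(cs,key=cv2.contourArea)
    r=cv2.minAreaRect(cs); b=cv2.boxPoints(r); print(n,r,cv2.contourArea(cs))
    e=sorted([( (b[i]+b[(i+1)%4])/2, np.linalg.norm(b[i]-b[(i+1)%4])) for i in range(4)],key=lambda t:t[1])[:2]
    for p,_ in e: print('  end',p,onplane(c,p[0],p[1],M,0.025).round(4))
    print('  mid',onplane(c,*r[0],M,.025).round(4))
c,M=d['top']; t=cv2.resize(c['image'][125:225,200:300],None,fx=4,fy=4,interpolation=cv2.INTER_CUBIC)
c,M=d['side']; s=cv2.resize(c['image'][145:275,235:335],None,fx=4,fy=4,interpolation=cv2.INTER_CUBIC)
o=np.zeros((520,800,3),np.uint8); o[:400,:400]=t; o[:,400:]=s; save(o,'crop0')
# rough: top-view corners
```

```text
top ((148.31317138671875, 199.40216064453125), (41.400569915771484, 10.857210159301758), 72.6459732055664) 305.5
  end [142.1388  179.64415] [0.6159 0.4378 0.025 ]
  end [154.48755 219.16017] [0.442  0.3787 0.025 ]
  mid [0.5282 0.4078 0.025 ]
side ((245.31051635742188, 163.05572509765625), (9.424355506896973, 27.765165328979492), 73.61045837402344) 184.5
  end [231.99203 166.97292] [0.4407 0.3776 0.025 ]
  end [258.629   159.13853] [0.5847 0.434  0.025 ]
  mid [0.5116 0.4054 0.025 ]
```

View pics/crop0.png

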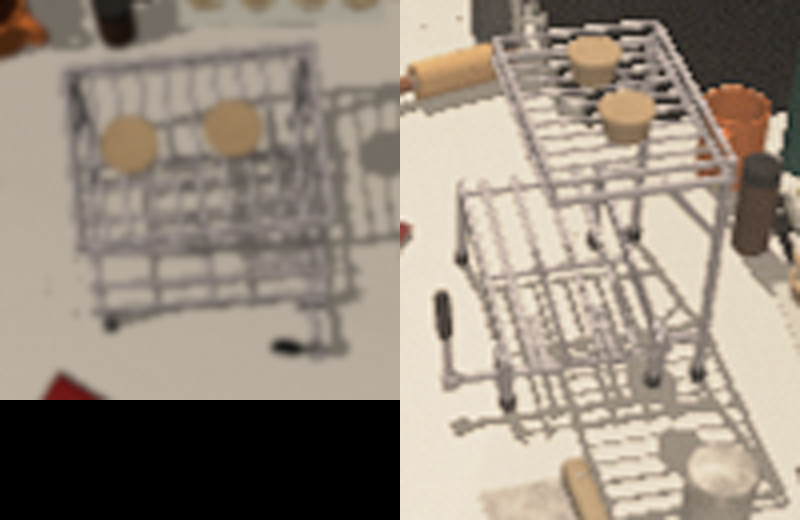

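Run:
```python
from h import *
import pickle
d=pickle.load(open('d0.pkl','rb'))
ct,Mt=d['top']; cs,Ms=d['side']
t=lambda x,y:(200+x/4-.4,125+y/4-.4); s=lambda x,y:(235+(x-400)/4-.4,145+y/4-.4)
pts={'FL':((80,246),(497,44),(-47,123,286)),'FR':((328,240),(555,190),(-47,-123,286)),'BR':((313,48),(735,163),(132,-123,286)),'BL':((68,70),(658,25),(132,123,286)),
'grip':((287,347),(443,315),None)}
A=[];B=[]
for k,(a,b,m) in pts.items():
    p,e=tri([ray(ct,*t(*a),Mt),ray(cs,*s(*b),Ms)]); print(k,p.round(4),np.round(e,4))
    if m: A.append(np.array(m)/1e3);B.append(p)
A=np.array(A)[:,:2];B=np.array(B)[:,:2]
a0,b0=A.mean(0),B.mean(0); H=(A-a0).T@(B-b0); th=np.arctan2(H[0,1]-H[1,0],H[0,0]+H[1,1])
Rm=np.array([[np.cos(th),-np.sin(th)],[np.sin(th),np.cos(th)]]); o=b0-Rm@a0
print('rack',o,np.degrees(th)); print((A@Rm.T+o-B).round(4).tolist())
sh=np.append(Rm@[-.134,-.105]+o,.042)
for q in (0,.2,1.45):
    ang=np.radians(57)+q*(83/83.08); g=np.array([-.134,-.105+.067*np.cos(ang),.042+.067*np.sin(ang)])
    print(q,np.append(Rm@g[:2]+o,g[2]).round(4))
print('shaft',sh, 'berth',Rm@[0,-.075]+o)
```

```text
FL [0.5336 0.0758 0.2852] [0.001 0.001]
FR [ 0.5469 -0.1549  0.2779] [0.0103 0.0103]
BR [ 0.7218 -0.1444  0.2878] [0.0022 0.0022]
BL [0.7016 0.0871 0.2895] [0.0008 0.0008]
grip [ 0.4592 -0.1201  0.1018] [0.0002 0.0002]
rack [ 0.58359142 -0.03701897] 3.9662098303523865
[[-0.0054, 0.0066], [-0.0017, -0.0081], [0.002, -0.0062], [0.0051, 0.0077]]
0 [ 0.4547 -0.1146  0.0982]
0.2 [ 0.4555 -0.1265  0.1043]
1.45 [ 0.4607 -0.2022  0.0851]
shaft [ 0.45717501 -0.15103603  0.042     ] berth [ 0.58877903 -0.11183934]
```

View moves.

The crops show the upper deck's rim corners at (80,246), (328,240), (313,48), (68,70) and the grip at (287,347) top / (443,315) side. They triangulate to the right sizes: rim height about 0.286 m and grip about 0.10 m high. I'll move the wrist camera above to refine this.

```bash
cat >> h.py <<'E'
def ori(yaw_deg,lean_deg=0):
    c,s=np.cos(np.radians(yaw_deg)),np.sin(np.radians(yaw_deg)); l=np.radians(lean_deg)
    x=np.array([-np.cos(l)*c,-np.cos(l)*s,-np.sin(l)]); z=np.array([np.sin(l)*c,np.sin(l)*s,-np.cos(l)])
    return R.from_matrix(np.c_[x,np.cross(z,x),z]).as_rotvec()
E
python3 - <<'E'
from h import *
import pickle
d={}
for n,p in (('a',(.50,.06,.50)),('b',(.44,-.14,.48))):
    manip.move_to(p,ori(0)); manip.hold(.2)
    pose=(manip.get_position(),manip.get_ee_rot()); c=manip.camera('wrist'); d[n]=(c,T(c,pose)); print(pose)
    save(cv2.resize(c['image'],(800,600),interpolation=cv2.INTER_CUBIC),'w'+n)
pickle.dump(d,open('dw.pkl','wb')); print(manip.get_time())
E
```

```text
(array([0.50000186, 0.06044924, 0.49973616]), array([ 1.17553411e-03, -3.14110067e+00, -1.65642888e-05]))
(array([ 0.44059335, -0.13893836,  0.48009713]), array([-3.16958089e-03,  3.14136024e+00,  2.62687004e-04]))
3.8333
```

View pics/wa.png

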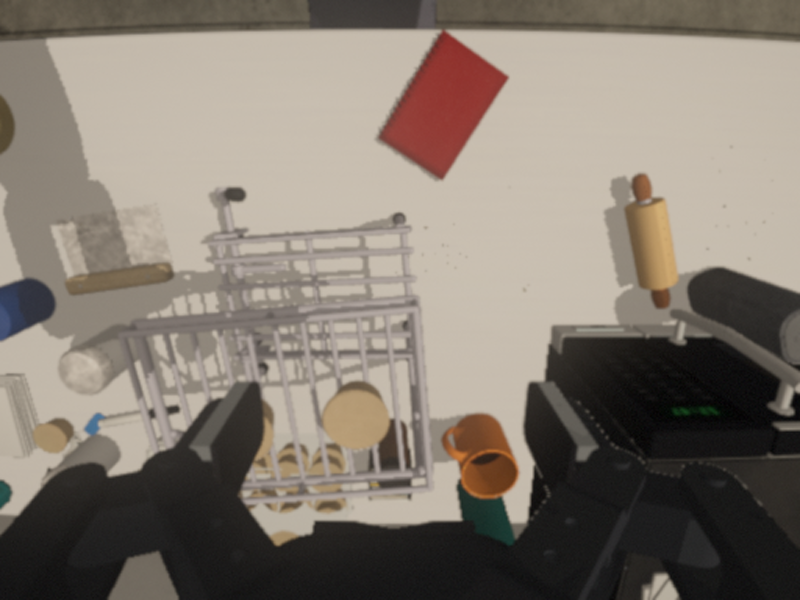

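View pics/wb.png

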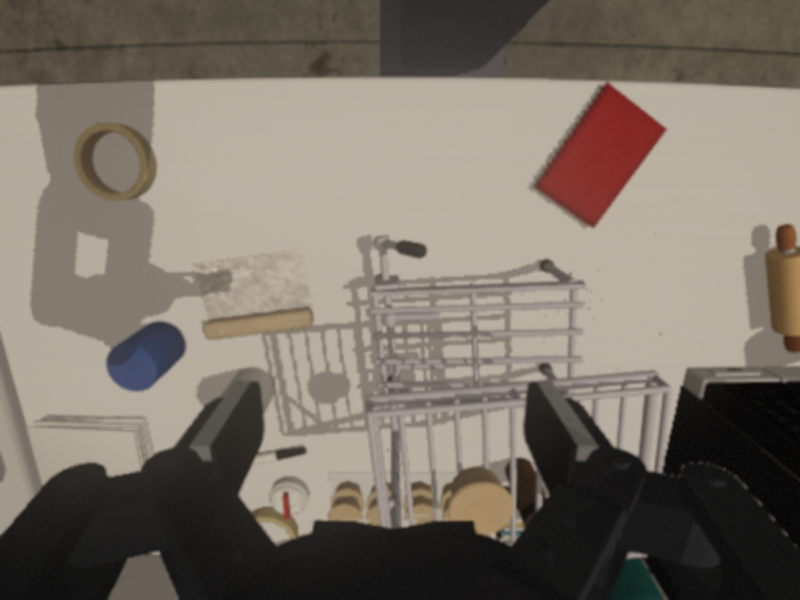

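Run:
```python
from h import *
import pickle
d=pickle.load(open('dw.pkl','rb')); d0=pickle.load(open('d0.pkl','rb'))
a,Ma=d['a'];b,Mb=d['b']
k=.64; px=lambda p:(p[0]*k-.18,p[1]*k-.18)
P={}
for n,pa,pb in (('rimFL',(415,303),(660,378)),('rimFR',(135,328),(370,402)),('railL',(408,231),(582,286)),('railR',(211,238),(374,289)),('grip',(236,194),(411,248))):
    p,e=tri([ray(a,*px(pa),Ma),ray(b,*px(pb),Mb)]); P[n]=p; print(n,p.round(4),np.round(e,4))
for u,v in (('rimFL','rimFR'),('railL','railR')):
    q=P[u]-P[v]; print(np.linalg.norm(q).round(4),'yaw',np.degrees(np.arctan2(-q[0],q[1])).round(2))
# grip mask centroid/ellipse in both
for n,(c,M),w in (('a',d['a'],(138,115,162,135)),('b',d['b'],(248,148,278,170))):
    g=cv2.cvtColor(c['image'],cv2.COLOR_RGB2GRAY); x0,y0,x1,y1=w; m=(g[y0:y1,x0:x1]<75).astype(np.uint8)
    cs,_=cv2.findContours(m,0,cv2.CHAIN_APPROX_NONE); q=max(cs,key=cv2.contourArea); r=cv2.minAreaRect(q); print(n,'grip',np.array(r[0])+[x0,y0],r[1:])
    P['g'+n]=ray(c,*(np.array(r[0])+[x0,y0]),M)
p,e=tri([P['ga'],P['gb']]); print('grip',p.round(4),np.round(e,4))
hsv=cv2.cvtColor(a['image'],cv2.COLOR_RGB2HSV); m=cv2.inRange(hsv,(3,85,50),(25,255,255)); w=np.zeros_like(m); w[108:200,395:436]=m[108:200,395:436]
cs,_=cv2.findContours(w,0,cv2.CHAIN_APPROX_NONE); q=max(cs,key=cv2.contourArea); r=cv2.minAreaRect(q);bx=cv2.boxPoints(r); print('pin',r)
E_=[(bx[i]+bx[(i+1)%4])/2 for i in range(4) if np.linalg.norm(bx[i]-bx[(i+1)%4])<40]
w=[onplane(a,*e,Ma,.025) for e in E_]; print(np.round(w,4), np.linalg.norm(w[0]-w[1]), np.mean(w,0).round(4))
ct,Mt=d0['top']; p,e=tri([ray(a,*r[0],Ma),ray(ct,148.31,199.4,Mt)]); print('pin mid tri',p.round(4),np.round(e,4))
```

```text
rimFL [0.5331 0.0777 0.2733] [0.0008 0.0008]
rimFR [ 0.5583 -0.1587  0.2652] [0.0006 0.0006]
railL [0.5019 0.0768 0.104 ] [0. 0.]
railR [ 0.5145 -0.1624  0.0734] [0.0001 0.0001]
grip [ 0.4606 -0.1193  0.094 ] [0.0001 0.0001]
0.2379 yaw 6.08
0.2415 yaw 3.03
a grip [149.40000153 124.70000076] ((9.391485214233398, 5.366562843322754), 26.56505012512207)
b grip [262.55882454 158.76470566] ((17.46256446838379, 7.033533096313477), 14.03624439239502)
grip [ 0.4608 -0.1202  0.0986] [0.0008 0.0008]
pin ((418.12799072265625, 162.20401000976562), (69.31812286376953, 25.58062171936035), 79.69515228271484)
[[0.4723 0.3877 0.025 ]
 [0.619  0.4397 0.025 ]] 0.1555798331545221 [0.5457 0.4137 0.025 ]
pin mid tri [0.5327 0.4032 0.0412] [0.007 0.007]
```

The heights and sizes match the text: grip at 0.097 m, rail length 0.24 m. I'm using rack origin ≈ (0.589,-0.040) with yaw ≈ 4°, and pin ≈ (0.531,0.409) with yaw ≈ 19°. Next I'll grip the lever and swing it over.

```bash
cat >> h.py <<'E'
RO=np.array([.589,-.0405]); RY=4.0
def rw(p):  # rack -> world
    c,s=np.cos(np.radians(RY)),np.sin(np.radians(RY)); return np.array([RO[0]+c*p[0]-s*p[1],RO[1]+s*p[0]+c*p[1],p[2]])
def grip(deg,r=.067):
    a=np.radians(deg); return rw((-.134,-.105+r*np.cos(a),.042+r*np.sin(a)))
E
python3 - <<'E'
from h import *
o=ori(RY-90); up=np.array([0,0,.003])
print(grip(57))
print([manip.solve_ik(grip(a)+up,o) is not None for a in (57,100,140)])
g=grip(58)+up
manip.command_gripper(.05); manip.move_to(g+[0,0,.12],o); print(manip.get_joint_positions())
manip.servo_line(g,o,.1); print('f',manip.get_contact_force())
manip.command_gripper(0.0,30); print('w',manip.get_width(),manip.get_grip_force(),manip.get_contact_force().round(1),manip.get_position())
E
```

```text
[ 0.46010538 -0.11818967  0.09819093]
[True, True, True]
[-2.78573892e-01  2.47985240e-01  1.97804777e+00 -2.23291449e-05
  9.14436398e-01 -3.49209474e-01]
f [ 0.77083633  0.52024339 -0.81768707]
w 0.01595040917675484 30.041190683841705 [-3.4  1.3  6.9] [ 0.45983089 -0.11909268  0.10214493]
```

Run:
```python
from h import *
o=ori(RY-90); up=np.array([0,0,.003])
for a in list(range(64,140,6))+[140,143]:
    manip.servo_line(grip(a)+up,o,.12)
    f=manip.get_contact_force(); print(a,f.round(1),round(manip.get_width(),4))
    if np.linalg.norm(f)>35: break
pose=manip.get_position(); print(pose.round(4),(grip(a)+up).round(4))
manip.command_gripper(.05); manip.servo_line(pose+[0,0,.12],o,.2)
manip.move_to((.42,-.10,.45),ori(0)); manip.hold(.2)
import pickle
pp=(manip.get_position(),manip.get_ee_rot()); c=manip.camera('wrist'); pickle.dump((c,T(c,pp)),open('dc.pkl','wb'))
x=cv2.resize(c['image'][100:384],None,fx=1.5625,fy=1.5625,interpolation=cv2.INTER_CUBIC); save(x,'wc'); print(manip.get_time())
```

```text
64 [-2.8  3.4  2.7] 0.0162
70 [-1.   2.  -0.1] 0.0164
76 [ 0.4  2.  -3. ] 0.0163
82 [ 1.3  1.1 -5.1] 0.0163
88 [ 2.7  2.3 -6. ] 0.0162
94 [ 4.1  2.5 -4.7] 0.0163
100 [ 3.9  3.4 -3.6] 0.0161
106 [ 4.6  2.8 -3.5] 0.016
112 [ 4.   2.1 -1.7] 0.0164
118 [5.8 2.1 0.5] 0.016
124 [4.9 0.3 1.2] 0.016
130 [ 5.1 -0.5  3.3] 0.0159
136 [ 5.3 -1.4  2.4] 0.0163
140 [ 4.9 -1.2  3.6] 0.016
143 [ 5.2 -2.7  3.8] 0.0159
[ 0.468  -0.2089  0.0864] [ 0.4664 -0.208   0.0853]
13.7917
```

View pics/wc.png

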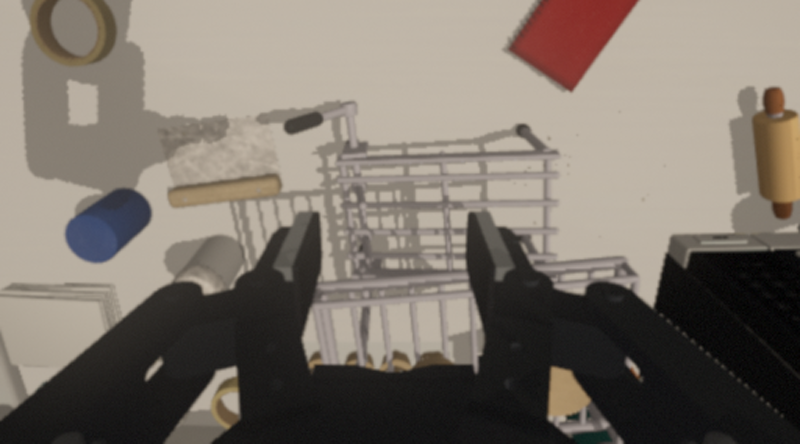

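The lever now points right: black grip middle at about (304,122) and shaft end at about (350,106). I'll cast rays onto the lever plane to check the angle.

Run:
```python
from h import *
import pickle
c,M=pickle.load(open('dc.pkl','rb'))
n=rw((1,0,0))-rw((0,0,0)); p0=rw((-.134,0,0))
ys=rw((0,1,0))-rw((0,0,0))
def lp(u,v):
    o,d=ray(c,u*.64-.18,v*.64-.18+100,M); return o+d*((p0-o)@n)/(d@n)
for nm,q in (('grip',(304,122)),('tip',(286,127)),('gripin',(322,117)),('shaft',(350,106))):
    p=lp(*q); y=(p-rw((0,0,0)))@ys; print(nm,p.round(4),'rack y',round(y,4),'ang',np.degrees(np.arctan2(p[2]-.042,y+.105)).round(1))
for a in (130,135,140): print(a,((proj(c,grip(a),M)-[0,100]+.18)/.64).round(1),((proj(c,grip(a,.09),M)-[0,100]+.18)/.64).round(1))
print('shaft',(proj(c,rw((-.134,-.105,.042)),M)-[0,100])/.64)
for nm,q in (('railL',(-.08,.12,.11)),('railR',(-.08,-.12,.073))): print(nm,(proj(c,rw(q),M)-[0,100])/.64)
```

```text
grip [ 0.4656 -0.1968  0.0957] rack y -0.1473 ang 128.2
tip [ 0.4667 -0.2126  0.1122] rack y -0.1632 ang 129.7
gripin [ 0.4644 -0.1799  0.0782] rack y -0.1303 ang 125.0
shaft [ 0.4625 -0.153   0.0304] rack y -0.1034 ang -82.0
130 [303.7 121.5] [286.6 126.7]
135 [300.5 120.9] [282.3 125.8]
140 [297.7 120.2] [278.7 124.7]
shaft [347.46063277 107.92891031]
railL [554.88316249 156.47415409]
railR [336.73236841 160.21661454]
```

Run:
```python
from h import *
o=ori(RY-90)
manip.command_gripper(0)
p=rw((-.134,-.149,.15+.022)); manip.move_to(p+[0,0,.05],o); manip.servo_line(p,o,.2)
f0=manip.get_contact_force(); print(f0.round(1))
for z in np.arange(.130,.088,-.003):
    manip.servo_line(rw((-.134,-.149,z+.022)),o,.06); f=manip.get_contact_force()-f0
    print(round(z,3),(manip.get_position()[2]-.022).round(4),f.round(1))
    if f[2]>15: break
manip.servo_line(rw((-.134,-.149,.2)),o,.2); print(manip.get_time())
```

```text
[ 0.4 -0.3  0.6]
0.13 0.1298 [-0.9  0.2 -0.4]
0.127 0.1269 [-1.   0.1 -0.6]
0.124 0.1238 [-0.4  1.4 -0.7]
0.121 0.1208 [-0.2  0.4 -0.1]
0.118 0.1178 [-0.4  0.7  0.1]
0.115 0.1148 [-0.3  0.1 -1. ]
0.112 0.1118 [-0.   0.6 -0.1]
0.109 0.1089 [ 0.7  0.6 -1. ]
0.106 0.1058 [-1.1 -0.3 -0.9]
0.103 0.1028 [-0.1  0.1 -0.7]
0.1 0.0998 [ 0.2  0.9 -1.1]
0.097 0.0968 [-0.1 -0.1 -0.7]
0.094 0.0953 [-5.3  1.7 16.2]
19.9917
```

Firm contact at the end-stop height means the stop is fully up. Next is the pin, gripped slightly shallow with a 42° lean so it keeps the same attitude for placing.

```bash
cat >> h.py <<'E'
LEAN=42.
def tcp_for(pin,yaw): # TCP so that pin centre lies 12 mm ahead of it
    o=ori(yaw,LEAN); return pin-.012*R.from_rotvec(o).as_matrix()[:,2], o
E
python3 - <<'E'
from h import *
pin=np.array([.5305,.4085,.0255]); yaw=18.9
t,o=tcp_for(pin,yaw); zt=R.from_rotvec(o).as_matrix()[:,2]
for p in [(-.2,-.07,.15),(-.004,-.068,.12)]:
    q,oo=tcp_for(rw(p),RY); print(manip.solve_ik(q,oo))
pre=t-.13*zt+[0,0,.03]; print(manip.solve_ik(pre,o),manip.solve_ik(t,o))
manip.command_gripper(.085)
manip.servo_line(manip.get_position()+[-.03,0,.12],None,.25)
manip.move_to(pre,o)
pp=(manip.get_position(),manip.get_ee_rot()); c=manip.camera('wrist'); M=T(c,pp)
for x in (pin,pin+.096*np.array([np.cos(.33),np.sin(.33),0]),pin-.096*np.array([np.cos(.33),np.sin(.33),0])):
    cv2.circle(c['image'],tuple(int(v) for v in proj(c,x,M).round()),3,(0,255,0),-1)
save(c['image'],'wd'); print(manip.get_time())
E
```

```text
[-0.65221029  0.29604933  2.52662189  2.07469032  0.52937987  1.99362482]
[-0.3284057   0.50187788  2.18596253  2.2930447   0.35310899  2.08464027]
[0.84795043 0.42571945 2.1820815  4.35872077 0.36101681 0.77655836] [0.75983234 0.75631166 2.01642216 3.89163387 0.42154637 1.19468399]
25.0833
```

View pics/wd.png

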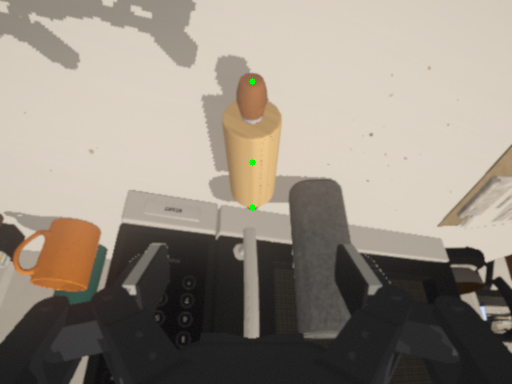

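Predicted pin points (green) lie on the pin: middle at (252,162), near handle tip about 5 px nearer than predicted, so I'll shift 4 mm. A dark cylinder stands close to the right at (318,185), so I'll approach with only a 64 mm opening.

Run:
```python
from h import *
yaw=18.9; d=np.array([np.cos(.33),np.sin(.33),0])
pin=np.array([.5305,.4085,.0255])-.004*d
t,o=tcp_for(pin,yaw); zt=R.from_rotvec(o).as_matrix()[:,2]
manip.command_gripper(.064,40)
manip.servo_line(t-.05*zt,o,.15); manip.servo_line(t,o,.06); print('f',manip.get_contact_force().round(1))
manip.command_gripper(0.0,40); print('w',manip.get_width(),manip.get_contact_force().round(1))
f0=manip.get_contact_force()
up=t+[0,0,.06]-.06*d; manip.servo_line(up,o,.12); manip.servo_line(up+[-.03,-.02,.13],o,.25)
manip.hold(.2); print('w',manip.get_width(),manip.get_contact_force().round(1))
q,oo=tcp_for(rw((-.22,-.066,.26)),RY); manip.move_to(q,oo); manip.hold(.2)
print(manip.get_joint_positions().round(2),manip.get_width(),manip.get_time())
pp=(manip.get_position(),manip.get_ee_rot()); c=manip.camera('wrist'); M=T(c,pp)
s=manip.camera('side'); o_=np.zeros((384,800,3),np.uint8); o_[:,:512]=c['image']; o_[:,512:]=s['image'][60:252,190:334].repeat(2,0).repeat(2,1); save(o_,'we')
```

```text
f [-0.9 -0.9 -0.4]
w 0.048600046115711996 [-3.3 -1.5  4.6]Traceback (most recent call last):
  File "<stdin>", line 9, in <module>
rig.IKError: the arm cannot follow that straight line within its joint ranges
```

```bash
cat > s.py <<'E'
from h import *
p=manip.get_position(); o=manip.get_ee_rot()
def tryl(dp,r):
    try: manip.servo_line(manip.get_position()+np.array(dp),o,r); return True
    except manip.IKError: print('no',dp); return False
tryl((0,0,.08),.12) or tryl((0,0,.04),.12)
tryl((0,0,.12),.2) or tryl((0,0,.06),.2)
manip.hold(.1); print('w',manip.get_width(),manip.get_contact_force().round(1),manip.get_joint_positions().round(2),manip.get_position())
q,oo=tcp_for(rw((-.22,-.066,.26)),RY); print(manip.solve_ik(q,oo))
E
python3 s.py
```

```text
no (0, 0, 0.08)
no (0, 0, 0.12)
no (0, 0, 0.06)
w 0.04895047146240693 [ 0.4  0.4 -3.2] [0.82 0.51 2.15 4.22 0.37 0.9 ] [0.46241827 0.38501949 0.13327081]
None
```

Run:
```python
from h import *
for p in [(-.2,-.07,.15),(-.2,-.066,.2),(-.22,-.066,.2),(-.15,-.066,.2),(-.15,.0,.22),(-.15,.1,.22),(-.12,.2,.22),(-.2,.2,.25),(-.1,.3,.2),(-.15,-.066,.128),(0,-.066,.125)]:
    for ln in (0,):
        q,oo=tcp_for(rw(p),RY); s=manip.solve_ik(q,oo); print(p,None if s is None else s.round(2))
q=manip.get_position(); 
for y in (18,10,4,0,-10): s=manip.solve_ik(q,ori(y,42)); print(y,None if s is None else s.round(2))
```

```text
(-0.2, -0.07, 0.15) [-0.65  0.3   2.53  2.07  0.53  1.99]
(-0.2, -0.066, 0.2) [-0.64  0.1   2.5   1.7   0.45  2.43]
(-0.22, -0.066, 0.2) [-0.7   0.08  2.53  1.65  0.48  2.43]
(-0.15, -0.066, 0.2) [-0.52  0.16  2.42  1.77  0.39  2.46]
(-0.15, 0.0, 0.22) None
(-0.15, 0.1, 0.22) [0.1  0.04 2.48 3.31 0.11 1.42]
(-0.12, 0.2, 0.22) None
(-0.2, 0.2, 0.25) None
(-0.1, 0.3, 0.2) None
(-0.15, -0.066, 0.128) [-0.52  0.4   2.46  2.28  0.52  1.9 ]
(0, -0.066, 0.125) [-0.32  0.49  2.18  2.27  0.34  2.11]
18 [0.83 0.51 2.14 4.25 0.38 0.89]
10 None
4 None
0 None
-10 [ 0.96  0.56  2.   -1.3   0.68  0.66]
```

Run:
```python
from h import *
def via(az,r,z,lean,dy=0):
    a=np.radians(az); p=np.array([r*np.cos(a),r*np.sin(a),z]); o=ori(az+dy,lean)
    return p-.012*R.from_rotvec(o).as_matrix()[:,2],o
for az in (36,10,-16):
  for r in (.40,.45,.5):
    for z in (.14,.2):
      for lean in (42,55):
        q,o=via(az,r,z,lean); s=manip.solve_ik(q,o)
        if s is not None: print(az,r,z,lean,s.round(2))
```

```text
36 0.4 0.2 42 [0.57 0.05 2.57 2.96 0.21 1.71]
36 0.45 0.14 42 [0.58 0.34 2.51 3.07 0.44 1.6 ]
36 0.45 0.2 42 [0.58 0.12 2.47 2.98 0.19 1.7 ]
36 0.5 0.14 42 [0.59 0.37 2.41 3.07 0.37 1.61]
36 0.5 0.14 55 [0.58 0.53 2.5  3.09 0.85 1.58]
36 0.5 0.2 42 [0.59 0.19 2.38 2.98 0.16 1.7 ]
36 0.5 0.2 55 [0.58 0.31 2.49 3.08 0.61 1.6 ]
10 0.4 0.2 42 [0.12 0.05 2.57 2.96 0.21 1.71]
10 0.45 0.14 42 [0.13 0.34 2.51 3.07 0.44 1.6 ]
10 0.45 0.2 42 [0.13 0.12 2.47 2.98 0.19 1.7 ]
10 0.5 0.14 42 [0.14 0.37 2.41 3.07 0.37 1.61]
10 0.5 0.14 55 [0.13 0.53 2.5  3.09 0.85 1.58]
10 0.5 0.2 42 [0.14 0.19 2.38 2.98 0.16 1.7 ]
10 0.5 0.2 55 [0.13 0.31 2.49 3.08 0.61 1.6 ]
-16 0.4 0.2 42 [-0.34  0.05  2.57  2.96  0.21  1.71]
-16 0.45 0.14 42 [-0.33  0.34  2.51  3.07  0.44  1.6 ]
-16 0.45 0.2 42 [-0.33  0.12  2.47  2.98  0.19  1.7 ]
-16 0.5 0.14 42 [-0.32  0.37  2.41  3.07  0.37  1.61]
-16 0.5 0.14 55 [-0.32  0.53  2.5   3.09  0.85  1.58]
-16 0.5 0.2 42 [-0.32  0.19  2.38  2.98  0.16  1.7 ]
-16 0.5 0.2 55 [-0.32  0.31  2.49  3.08  0.61  1.6 ]
```

Run:
```python
from h import *
def via(az,r,z,lean):
    a=np.radians(az); p=np.array([r*np.cos(a),r*np.sin(a),z]); o=ori(az,lean)
    return p-.012*R.from_rotvec(o).as_matrix()[:,2],o
for az in (36,10,-16): manip.move_to(*via(az,.4,.2,42))
manip.move_to(*tcp_for(rw((-.2,-.066,.2)),RY)); manip.hold(.2)
print(manip.get_joint_positions().round(2),manip.get_width(),manip.get_time(),manip.get_contact_force().round(1))
pp=(manip.get_position(),manip.get_ee_rot()); c=manip.camera('wrist'); M=T(c,pp)
for x in ((-.08,.12,.11),(-.08,-.12,.073),(-.047,.123,.291),(-.047,-.123,.291),(0,-.125,.104),(-.134,-.156,.085)):
    cv2.circle(c['image'],tuple(int(v) for v in proj(c,rw(x),M).round()),3,(0,255,0),-1)
s=manip.camera('side'); o_=np.zeros((384,800,3),np.uint8); o_[:,:512]=c['image']; o_[:,512:]=s['image'][60:252,190:334].repeat(2,0).repeat(2,1); save(o_,'we')
```

```text
[-0.64  0.1   2.5   1.7   0.45  2.43] 0.049174295177805326 32.9583 [ 0.6  0.2 -3.2]
```

View pics/we.png

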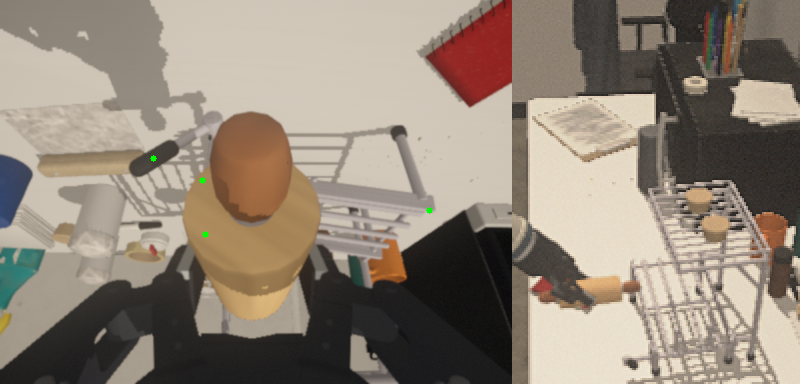

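Predicted and seen features agree: grip (153,158), rail end (429,210 against 430,205). The pin is held level in front of the rack. Next I'll insert it and lower with force monitoring.

Run:
```python
from h import *
def go(p,r): q,o=tcp_for(rw(p),RY); manip.servo_line(q,o,r)
y=-.070
go((-.17,y,.135),.12); go((-.12,y,.124),.1); go((-.004,y,.122),.08); manip.hold(.2)
f0=manip.get_contact_force(); print(f0.round(1),manip.get_time())
for z in list(np.arange(.118,.106,-.003))+list(np.arange(.1055,.094,-.001)):
    go((-.004,y,z),.03); manip.hold(.05); f=manip.get_contact_force()-f0
    if np.linalg.norm(f)>3: print(round(z,4),f.round(1),manip.get_position().round(4))
    if np.linalg.norm(f)>5: break
print(z,manip.get_time())
pp=(manip.get_position(),manip.get_ee_rot()); c=manip.camera('wrist')
s=manip.camera('side'); o_=np.zeros((384,800,3),np.uint8); o_[:,:400]=c['image'][:,56:456]; o_[:,400:]=cv2.resize(s['image'][150:246,230:330],(400,384),interpolation=cv2.INTER_CUBIC); save(o_,'wf')
```

```text
[-0.6  0.  -2.1] 36.2667
0.0985 [-3.4 -0.1  7. ] [ 0.5821 -0.1112  0.1081]
0.09849999999999999 39.9167
```

View pics/wf.png

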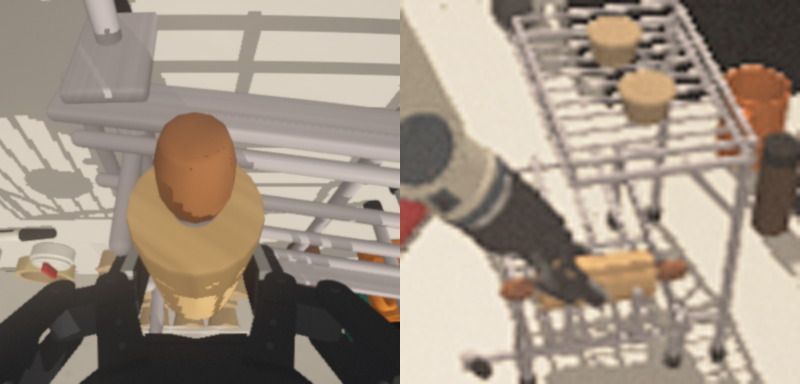

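The pin touched the deck at the expected height (0.0985 against 0.099). The wrist view shows the front rail under the handle at (195,110) and the barrel behind it. Now I'll release and withdraw.

Run:
```python
from h import *
manip.command_gripper(.065,20); manip.hold(.4); print(manip.get_width(),manip.get_contact_force().round(1))
o=manip.get_ee_rot(); zt=R.from_rotvec(o).as_matrix()[:,2]
for d in (.04,.03,.05,.05):
    try: manip.servo_line(manip.get_position()-d*zt,o,.08)
    except manip.IKError: print('no',d); manip.servo_line(manip.get_position()+[-d,0,0],o,.08)
    print(manip.get_contact_force().round(1),manip.get_position().round(3))
manip.hold(.5); print(manip.get_time())
pp=(manip.get_position(),manip.get_ee_rot()); c=manip.camera('wrist'); M=T(c,pp)
for x in ((-.1,-.075,.098),(.096,-.075,.098),(-.058,-.075,.123),(.058,-.075,.123)):
    cv2.circle(c['image'],tuple(int(v) for v in proj(c,rw(x),M).round()),2,(0,255,0),-1)
s=manip.camera('side'); o_=np.zeros((384,800,3),np.uint8); o_[:,:400]=c['image'][:,56:456]; o_[:,400:]=cv2.resize(s['image'][150:246,230:330],(400,384),interpolation=cv2.INTER_CUBIC); save(o_,'wg')
```

```text
0.06515509107659684 [-0.4 -0.6 -0.3]
[ 0.5 -0.2 -0.5] [ 0.555 -0.113  0.137]
[ 0.6 -0.8 -0. ] [ 0.536 -0.115  0.16 ]
[ 0.7 -0.3  0.5] [ 0.503 -0.117  0.197]
no 0.05
[-0.5  0.6  0.1] [ 0.453 -0.117  0.197]
43.95
```

View pics/wg.png

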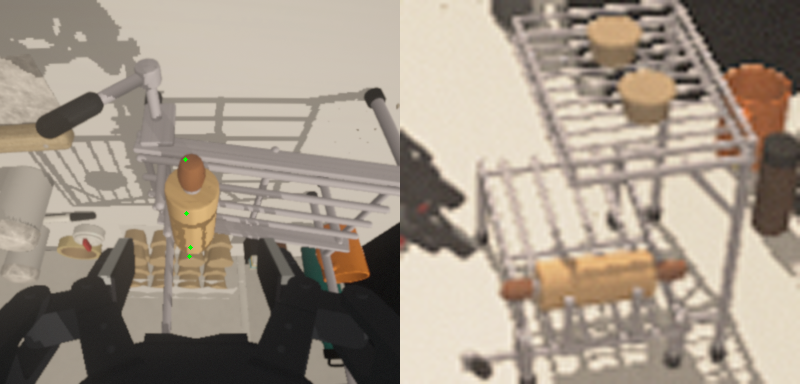

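The pin lies level on the deck against the raised fingers, which show at (570,300) and (650,300) in the side crop. Its near tip is at (192,155) against the predicted (185,158), and the hand is clear, so I'm handing in.

```bash
python3 -c "
from h import *
print(manip.sign_off(),manip.get_time())"
```

```text
the job is handed in; nothing more can be done
the job is handed in; nothing more can be done
```

I raised the stop to its end and laid the rolling pin on the lower deck; the last pictures show it level against both fingers with the hand clear. I handed the job in at about 44 s, but no verdict came back.

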